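Feed the paint-pot rack past the sprung gate of the drying chute

TASK

Load the small wooden rack of paint pots into the drying bay: with one fingertip press the gate's long pedal right down and keep it down while, with the other finger, you push the rack along the chute over the lowered gate until its front rests against the end stop. Then let go so that the gate springs up behind the rack, and take the hand away. Only push: do not lift or tip the rack, do not let the gate rise under it, and leave the other things on the table where they are.

Things in the scene. Friction and masses are not known exactly. Their poses are not given: they have to be found in the camera images.
- chute: Plywood chute with low aluminium walls, fixed. Origin on the table, mid-width, at the gate; x axis along the chute in the rack's direction of travel, y axis across it to the pedal's side, z up. Floor top 32 mm above the table, x = -210 to 125 mm, entry end open. Walls 6 mm thick, inner faces at y = -38 and +38 mm, tops 52 mm above the table.
- end_stop (a point): Middle of the lower edge of the end stop's face, on the chute's floor at chute x = 102 mm. The end stop is a wooden block across the chute, 12 mm thick, its top 76 mm above the table.
- gate (a joint): Gate angle (rad): 0 = raised by its spring, chute shut; 0.30 = pressed right down to its stop, the bar below the floor. Under a rack, the bar touches it at about 0.24. Gate and pedal are one rigid piece turning about an axis along chute x at y = -52 mm, 17 mm above the table. The spring always raises it again; holding it down takes about 3 N on the pedal.
- gate_bar (a point): Top edge of the gate's steel bar (6 mm thick along the chute, in a 10 mm slot at chute x = 0), near the pedal-side wall. Raised, the bar slopes up across the chute to about 20 mm above the floor at that side.
- pedal (a point): Centre of the top of the pedal, a flat aluminium plate 46 mm wide, 8 mm thick, beside the chute from chute x = -200 to 35 mm. Raised, it leans 0.3 rad, outer side higher, this point about 82 mm above the table at chute y = 67 mm. Right down it is level, top 44 mm above the table, chute y = 58 to 104 mm. Press it anywhere along its length; a fingertip can slide along it.
- rack: Wooden rack with four lidded pots fixed in it, one piece, 90 mm long (x, along the chute), 70 mm wide, 38 mm tall, about 0.35 kg; origin at the centre of its underside. Rear and front are flat upright boards of full width and height. It stands on the chute's floor before the gate, 3 mm play each side. Against the end stop its origin is at chute x = 57 mm, its rear 12 mm past the gate's middle.
- paint_bottle: Bystander: red squeeze bottle with white cap, 54 mm wide, 140 mm tall, standing; origin at the centre of its underside.
- glue_bottle: Bystander: white squeeze bottle, 52 mm wide, 130 mm tall, standing; origin at the centre of its underside.
- water_cup: Bystander: white ceramic cup, 72 mm wide, 80 mm tall; origin at the centre of its underside.
- brush_tin: Bystander: steel tin, 74 mm wide, 100 mm tall; origin at the centre of its underside.
- pigment_jar: Bystander: small glass jar with metal lid, 48 mm wide, 60 mm tall; origin at the centre of its underside.
- tape_roll: Bystander: cardboard tape roll lying flat, 70 mm wide, 24 mm tall; origin at the centre of its underside.
- brush: Bystander: paint brush lying flat, 180 mm long; origin at the middle of its underside.

How it is judged:
On the way, in this order (a step that is already met when the one before it is completed fails the run):
1. the gate is pressed down while the rack is still before it (value of joint gate above 0.24 rad and x of rack in the frame of chute below -0.044 m), for 0.1 s.
2. the rack's front has been pushed over the lowered gate (value of joint gate above 0.24 rad and x of rack in the frame of chute between -0.03 and 0.03 m), for 0.05 s.
3. the rack has cleared the gate, still held down (value of joint gate above 0.24 rad and x of rack in the frame of chute above 0.049 m), for 0.02 s.
At the end, for the whole second after the job is handed in: The rack stands flat and still on the chute's floor beyond the gate, its front within 6 mm of the end stop, and the gate is fully up again behind it (joint below 0.03 rad) (x of rack in the frame of chute between 0.051 and 0.062 m and value of joint gate below 0.03 rad and angle between rack's own z axis and vertical below 0.05 rad and z of rack in the frame of chute below 0.036 m and linear speed of rack below 0.01 m/s); the robot touches nothing.
It fails at once if the gate rises (joint below 0.235 rad) while the rack is over it (x of rack in the frame of chute between -0.04 and 0.044 m and value of joint gate below 0.235 rad).
It fails at once if the rack is lifted more than 10 mm off the chute's floor (z of rack in the frame of chute above 0.042 m).
It fails at once if the rack is tipped by more than 0.2 rad (angle between rack's own z axis and vertical above 0.2 rad).
It fails at once if a bystander is moved more than 20 mm (distance of any of paint_bottle, glue_bottle, water_cup, brush_tin, pigment_jar, tape_roll, brush from where it was at the start of the episode above 0.02 m).
It also fails if it takes over 38 s, if anything falls off the work surface, if the arm or the gripper's body presses on something with over 40 N, if the wrist force passes 120 N, or if a joint passes its speed limit or range.

ROBOT

A 6-joint arm with a two-finger parallel gripper is mounted at the origin on the work surface. World frame = base frame: x ahead of the robot, y to its left, z up, the work surface at z = 0. Lengths are in m, angles in rad, forces in N, time in s.
With the tool pointing down it reaches from about 0.375 to 0.975 m from the base axis. Payload 3.8 kg.
Tool frame: the origin (TCP) lies between the finger pads; the fingertips stand r.tips_ahead ahead of it and the grasp point (between the pads) is the TCP (r.tips_ahead is the distance from the TCP to the fingertips, in m); z points along the fingers, y is the line along which they close (so a half turn about z gives the same grasp; the last joint's range is limited). The gripper opens to 88 mm and grips with 3 to 60 N. Pads are 18 mm wide; open, the fingers measure 123 mm over their backs; the gripper's body (75 mm by 187 mm) begins 45 mm behind the grasp point.
Start: joints at [1.086, 0.264, 1.604, -0, 1.274, -0.037], TCP at [0.292, 0.608, 0.258] pointing down, gripper open.
Joint ranges: [-2.63, 2.63], [-0.94, 2.18], [0.31, 2.57], [-1.31, 4.45], [0, 2.66], [-2.55, 2.55]. Speed limits (rad/s): [2.57, 2.57, 3.14, 3.14, 3.14, 3.14].

INTERFACE

Orientations are given as a unit quaternion [x, y, z, w].
In Python, from station import r gives the robot as it stands. The module is installed in compiled form; this text tells all that it offers.
- The arm moves only by the tool arm_command, never from a script. Its argument "plan" is a list of rows, each a list of 5 numbers: the shift along the tool's x, y, z in cm, then the turn about the tool's z in degrees, then the gripper's target within -1 to 1 (fully open at 1, half-way at 0, shut at -1). In form: [[dx, dy, dz, spin, hand], ...]. A call has 1 to 5 rows; each row shifts and turns the commanded pose from where the row before left it, along the tool's axes as they then stand; what a row does not reach is not made up. A row lasts 1/12 s, in which the tool goes at most 41.7 mm and 7.16 degrees, less where a joint would pass 70% of its speed; a pose out of reach is approached as far as the arm can. A call is refused whole if a number of a shift passes 4.17 or a number of a turn 7.16, either way. A call with a gripper value outside its range is refused whole. The fingers move at their own pace and stop on an object; "newtons" is the grip in N (left out, the last holds). Time passes only in rows, so rows that do not move let the fingers close. It gives the time, the measured TCP pose, the force, the opening and the grip force at its end, in the units of the state.
- r.observe(): the state, without advancing time (a new reading comes with each control period).
- r.grab_frame(name): name is "scene" or "side" or "wrist"; returns the picture (384x512x3 uint8, blue, green, red); there is no depth.
- r.calibration(name): a dict with "camera_matrix" (3x3 intrinsics, pixels), "R" (3x3) and "t" (3): a world point X has camera coordinates R X + t. Camera axes: x right, y down, z forward; pixel columns grow to the right and rows downward; lengths in m; the calibration is good to about 2 mm. A picture is of the moment at which its call begins: read the wrist's pose just before it. calibration takes no time and is no camera call; for the wrist camera it gives the pose at the moment of the call.
- r.sign_off(): hands the job in; it is judged then, once.
The state is a dict: "time": time; "joints": joint angles; "qd": joint speeds; "joint_efforts": joint torques, N m; "position": TCP position; "tool_rot": TCP orientation; "force": force on the tool from outside, world axes, zero at the start; "wrist_torque": the same for the moment, N m; "opening": finger opening in m; "grip_force": force on a finger pad.
Only numpy, scipy, OpenCV 4.12 (cv2) and the standard library are available. Lean on these libraries where they do the work, as an engineer would, in place of code of your own. Each camera call takes 0.05 s, during which the arm holds its last target. There are 200 camera calls.

## Working session

There is one attempt and no reset: what is moved stays moved. The work goes in short steps, Python scripts to look and compute and a tool call to move; the robot and the scene stay as the last step left them, time stands still between calls to the robot, and variables do not carry over. Pictures are saved under pics/ and viewed, at most 10 in all, crops included, and the job is handed in when it is done.

Besides the shell and the picture viewer there is one more tool, called after ">>>" by a JSON object that holds its "op" and its "data", one argument or row to a line. arm_command: Moves the arm, as the interface text tells. Its arguments: {"type":"object","properties":{"plan":{"type":"array"},"newtons":{"type":"number"}},"required":["plan"]}

```bash
mkdir -p pics
python3 - <<'E'
from station import r
import cv2
s=r.observe();print({k:s[k] for k in('time','position','tool_rot','opening','force')},r.tips_ahead)
for n in('scene','side'):
    cv2.imwrite(f'pics/{n}0.png',r.grab_frame(n));c=r.calibration(n);print(n,c['camera_matrix'],c['R'],c['t'])
E
```

```text
{'time': 0.0, 'position': array([0.29194049, 0.60787765, 0.25643279]), 'tool_rot': array([ 2.21988958e-01,  9.75048586e-01, -1.04328673e-03, -2.64361588e-04]), 'opening': 0.08835335409253767, 'force': array([0.68632371, 0.33743369, 0.53266593])} 0.019
scene [[382.25601685   0.         255.54224651]
 [  0.         382.25601685 192.65288187]
 [  0.           0.           1.        ]] [[-0.51038091  0.85988074  0.01079044]
 [ 0.65205002  0.39514316 -0.64706465]
 [-0.56066219 -0.32321354 -0.76235878]] [ 0.3233074  -0.33283719  1.03114323]
side [[411.87808745   0.         256.4124896 ]
 [  0.         411.87808745 197.07246507]
 [  0.           0.           1.        ]] [[-0.79758214 -0.60291507 -0.01887222]
 [-0.4005655   0.55277221 -0.73074631]
 [ 0.45101    -0.57527064 -0.68238821]] [0.45955896 0.32445319 0.49284656]
```

View pics/scene0.png

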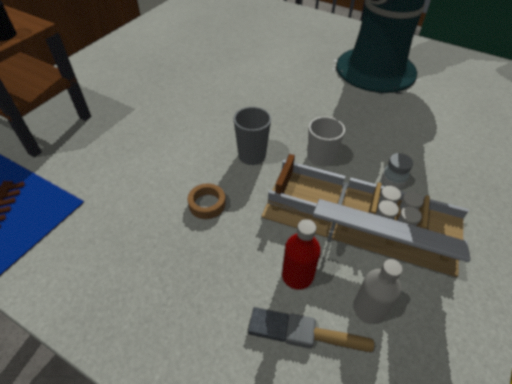

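View pics/side0.png

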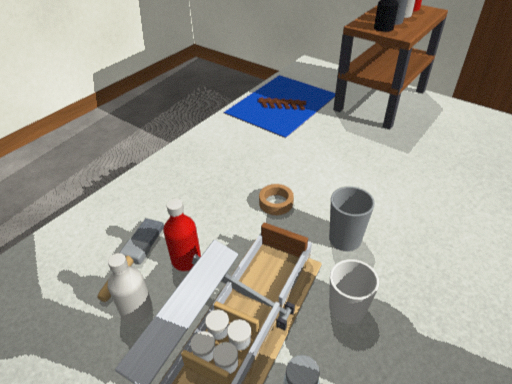

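The scene picture shows the chute with its end stop at about (284,175), its entry at about (465,240), the rack at about (400,205), and the pedal from (318,207) to (465,250). The red bottle (300,255) and glue bottle (382,283) stand beside the pedal. I'll enlarge both views for a fit.

Run:
```python
import cv2
a=cv2.imread('pics/scene0.png')[140:290,240:490]
cv2.imwrite('pics/s1.png',cv2.resize(a,None,fx=3.2,fy=3.2,interpolation=cv2.INTER_CUBIC))
b=cv2.imread('pics/side0.png')[214:384,110:340]
cv2.imwrite('pics/d1.png',cv2.resize(b,None,fx=3.4,fy=3.4,interpolation=cv2.INTER_CUBIC))
```

```text
(no output)
```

View pics/s1.png

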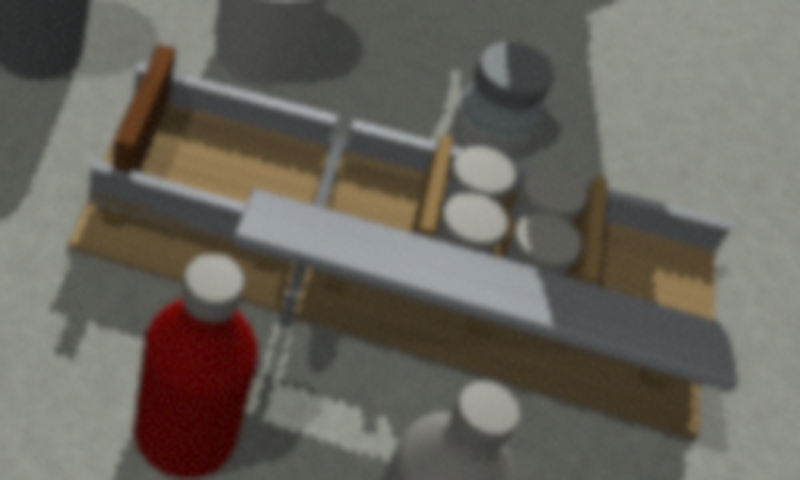

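View pics/d1.png

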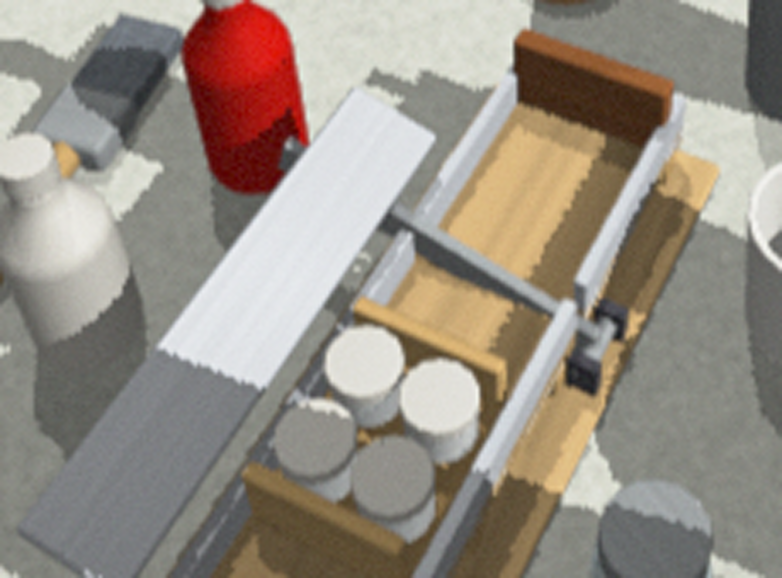

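The crops give the pedal corners clearly: scene (257,190), (237,237), (722,322) and side (435,133), (357,87), (22,528). The wall end, the end-stop base and the rack board edges also show. Next I'll fit the chute pose.

```bash
cat > h.py <<'E'
import numpy as np, cv2
from station import r
from scipy.optimize import least_squares
C={n:r.calibration(n) for n in('scene','side')}
def proj(n,X,c=None):
    c=c or C[n]; p=(np.atleast_2d(X)@c['R'].T+c['t'])@c['camera_matrix'].T
    return p[:,:2]/p[:,2:]
def ray(n,u,z,c=None):
    c=c or C[n]; d=c['R'].T@np.linalg.solve(c['camera_matrix'],[*u,1]); o=-c['R'].T@c['t']
    return o+d*(z-o[2])/d[2]
def S(u,v): return np.array([240+u/3.2,140+v/3.2])
def D(u,v): return np.array([110+u/3.4,214+v/3.4])
def chute(p,X):
    c,s=np.cos(p[2]),np.sin(p[2]); X=np.atleast_2d(X)/1000.
    return np.c_[p[0]+c*X[:,0]-s*X[:,1],p[1]+s*X[:,0]+c*X[:,1],X[:,2]]
E
python3 - <<'E'
from h import *
obs=[('scene',S(257,190),(35,45,75.3)),('scene',S(237,237),(35,89,88.9)),('scene',S(722,322),(-200,45,75.3)),('scene',S(733,372),(-200,89,88.9)),
('side',D(435,133),(35,45,75.3)),('side',D(357,87),(35,89,88.9)),('side',D(22,528),(-200,89,88.9)),
('scene',S(728,230),(-210,-38,52)),('side',D(518,100),(102,38,32)),('side',D(645,143),(102,-38,32))]
f=lambda p:np.concatenate([proj(n,chute(p,X))[0]-u for n,u,X in obs])
a=ray('scene',S(257,190),.075);b=ray('scene',S(722,322),.075);print(a,b)
y0=np.arctan2(*(a-b)[1::-1])
q=least_squares(f,[a[0],a[1],y0],loss='soft_l1');p=q.x
print(p,np.degrees(p[2]));print(f(p).reshape(-1,2).round(1))
np.save('p.npy',p)
inv=lambda P:(np.array([[np.cos(p[2]),np.sin(p[2])],[-np.sin(p[2]),np.cos(p[2])]])@(P[:2]-p[:2])*1000).round(1)
for n,u in [('side',D(357,303)),('side',D(505,365)),('side',D(247,467)),('side',D(400,545)),('scene',S(445,140)),('scene',S(425,225)),('scene',S(600,180)),('scene',S(582,275))]:
    print(n,inv(ray(n,u,.070)))
# bottles: red cap top, glue cap top, jar
for nm,n,u,z in [('red','scene',S(215,275),.135),('red','side',(176,206),.14),('glue','scene',S(489,405),.13),('glue','side',D(27,155),.13),('jar','scene',S(513,75),.06),('cup','scene',(326,128),.08)]:
    P=ray(n,u,z);print(nm,n,P.round(3),inv(P))
E
```

```text
[0.55479014 0.07802308 0.075     ] [0.51393003 0.30371012 0.075     ]
[ 0.50385287  0.0995694  -1.38355256] -79.27172249527966
[[-2.4 -1.3]
 [-1.7 -1.2]
 [ 1.  -1.3]
 [ 1.5  1.9]
 [ 0.4 -0.3]
 [-1.5 -1.5]
 [-1.6  0.3]
 [-0.4 -1.5]
 [-1.2 -0.4]
 [ 2.   1.7]]
side [-56.9  33.9]
side [-55.8 -35. ]
side [-137.7   35.2]
side [-138.2  -32.5]
scene [-57.1 -28.8]
scene [-55.9  34.2]
scene [-138.9  -29. ]
scene [-134.5   38.6]
red scene [0.657 0.095 0.135] [ 32.6 149.9]
red side [0.655 0.098 0.14 ] [ 30. 148.]
glue scene [0.654 0.217 0.13 ] [-87.8 169.9]
glue side [0.652 0.215 0.13 ] [-86.2 167.5]
jar scene [0.385 0.167 0.06 ] [ -88.3 -104.3]
cup scene [0.388 0.013 0.08 ] [  62.9 -130.3]
```

The fit is good: residuals are about 2 px and the rack width measures about 69 mm. The chute origin is at (0.504, 0.100) with yaw -79.3°, and the rack's rear is at about x=-144 mm. The red bottle at chute (31,149) limits the gripper body. So I'll close the fingers to about 70 mm and run the tool at chute y≈25, with tool y along chute y and the push along tool -x.

>>> {"op": "arm_command", "data": {
  "plan": [
    [-3.3,-2.15,0,0,0.59],
    [-3.3,-2.15,0,0,0.59],
    [-3.3,-2.15,0,0,0.59],
    [-3.3,-2.15,0,0,0.59],
    [-3.3,-2.15,0,0,0.59]
  ]
}}

```text
time: 0.52
position: [0.3947, 0.4383, 0.2571]
tool_rot: [0.222, 0.975, -0.0, -0.0]
force: [0.5, -0.3, -0.1]
opening: 0.0699
grip_force: 0.0
```

>>> {"op": "arm_command", "data": {
  "plan": [
    [-3.3,-2.15,0,0,0.59],
    [-3.3,-2.15,0,0,0.59],
    [-3.3,-2.15,0,0,0.59],
    [-3.3,-2.15,0,0,0.59],
    [-3.3,-2.15,0,0,0.59]
  ]
}}

```text
time: 0.93
position: [0.497, 0.2699, 0.2573]
tool_rot: [0.222, 0.975, -0.0, -0.0]
force: [0.9, -0.5, 0.3]
opening: 0.0697
grip_force: 0.0
```

>>> {"op": "arm_command", "data": {
  "plan": [
    [0,0,0,6.7,0.59],
    [0,0,0,6.7,0.59],
    [0,0,0,6.7,0.59],
    [0,0,0,6.7,0.59],
    [0,0,0,6.7,0.59]
  ]
}}

```text
time: 1.35
position: [0.4964, 0.2713, 0.2571]
tool_rot: [0.496, 0.868, -0.0, -0.0]
force: [-0.2, 0.0, -0.3]
opening: 0.0704
grip_force: 0.0
```

>>> {"op": "arm_command", "data": {
  "plan": [
    [0,0,0,6.7,0.59],
    [0,0,0,6.7,0.59],
    [0,0,0,6.7,0.59],
    [0,0,0,0,0.59],
    [0,0,0,0,0.59]
  ]
}}

```text
time: 1.77
position: [0.4964, 0.2716, 0.2573]
tool_rot: [0.637, 0.771, -0.0, -0.0]
force: [0.7, -0.4, -0.2]
opening: 0.0702
grip_force: 0.0
```

```bash
cat >> h.py <<'E'
from scipy.spatial.transform import Rotation as Ro
def state():
    p=np.load('p.npy'); s=r.observe(); d=(s['position'][:2]-p[:2])*1000; c,n=np.cos(p[2]),np.sin(p[2])
    R=Ro.from_quat(s['tool_rot']).as_matrix()
    print('t',round(s['time'],2),'chute xy',round(c*d[0]+n*d[1],1),round(-n*d[0]+c*d[1],1),'tips z',round((s['position'][2]+R[2,2]*r.tips_ahead)*1000,1),
     'ytool in chute deg',round(np.degrees(np.arctan2(R[1,1],R[0,1])-p[2]-np.pi/2),2),'tilt',R[2].round(3),'F',s['force'].round(1),'open',round(s['opening']*1000,1))
E
python3 - <<'E'
from h import *
state()
c=r.calibration('wrist');cv2.imwrite('pics/w1.png',r.grab_frame('wrist'))
cv2.imwrite('pics/scene1.png',r.grab_frame('scene'))
p=np.load('p.npy')
for X in [(-210,38,52),(-210,-38,52),(-200,89,88.9),(35,89,88.9),(35,45,75.3),(-144,35,70),(-144,-35,70),(-210,38,32)]: print(X,proj('',chute(p,X),c)[0].round(0))
E
```

```text
t 1.77 chute xy -170.4 24.7 tips z 238.3 ytool in chute deg 0.2 tilt [-0.    -0.001 -1.   ] F [ 0.7 -0.4 -0.2] open 70.2
(-210, 38, 52) [270. 141.]
(-210, -38, 52) [202. 140.]
(-200, 89, 88.9) [322. 155.]
(35, 89, 88.9) [309. 344.]
(35, 45, 75.3) [273. 335.]
(-144, 35, 70) [267. 202.]
(-144, -35, 70) [205. 201.]
(-210, 38, 32) [269. 139.]
```

View pics/w1.png

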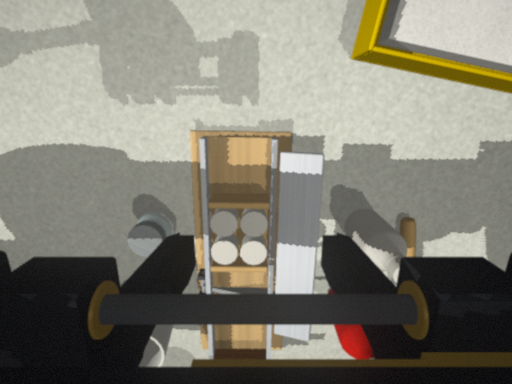

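The wrist view agrees with the model: the entry wall end is at (272,139) against a predicted (270,141), and the pedal corner at (323,153) against (322,155). The rack's rear board is at row ~200, and the fingers straddle the wall in line with the chute and the pedal. Going down now.

>>> {"op": "arm_command", "data": {
  "plan": [
    [-0.2,0.2,3.5,0,0.59],
    [0,0,3.5,0,0.59],
    [0,0,3.5,0,0.59],
    [0,0,3.0,0,0.59],
    [0,0,0,0,0.59]
  ]
}}

```text
time: 2.28
position: [0.4941, 0.2677, 0.1157]
tool_rot: [0.637, 0.771, -0.006, -0.003]
force: [-1.0, -1.5, 0.1]
opening: 0.0701
grip_force: 0.0
```

>>> {"op": "arm_command", "data": {
  "plan": [
    [0,0,1.0,0,0.59],
    [0,0,1.0,0,0.59],
    [0,0,1.0,0,0.59],
    [0,0,0.5,0,0.59],
    [0,0,0,0,0.59]
  ]
}}

```text
time: 2.7
position: [0.4996, 0.2705, 0.088]
tool_rot: [0.638, 0.77, 0.001, 0.0]
force: [-0.8, 1.0, 1.8]
opening: 0.0701
grip_force: 0.9
```

Run:
```python
from h import *
state()
a,b=r.grab_frame('scene'),r.grab_frame('side')
cv2.imwrite('pics/m2.png',np.hstack([cv2.resize(a[100:300,230:490],(400,308)),cv2.resize(b[184:384,80:340],(400,308))]))
```

```text
t 2.7 chute xy -168.7 27.7 tips z 69.0 ytool in chute deg 0.03 tilt [ 0.     0.001 -1.   ] F [-0.8  1.   1.8] open 70.1
```

View pics/m2.png

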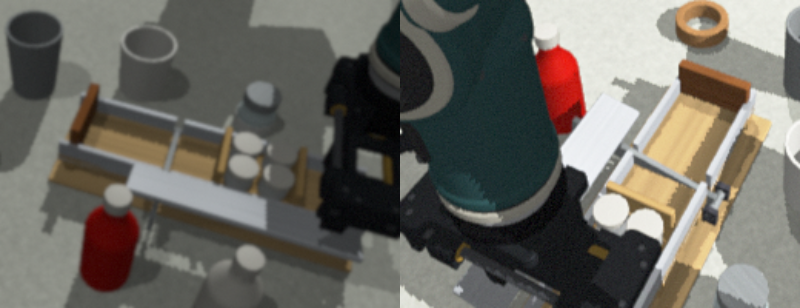

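The fingers stand at the entry behind the rack, and the pedal has begun to go down under the outer finger (tips at 69 mm, about 2 N). Nothing else is touched. I'll press it right down.

>>> {"op": "arm_command", "data": {
  "plan": [
    [0,0,0.7,0,0.59],
    [0,0,0.7,0,0.59],
    [0,0,0.7,0,0.59],
    [0,0,0.4,0,0.59],
    [0,0,0,0,0.59]
  ]
}}

```text
time: 3.22
position: [0.4996, 0.2704, 0.063]
tool_rot: [0.638, 0.77, 0.0, 0.0]
force: [-0.3, -1.1, 7.1]
opening: 0.0699
grip_force: 3.8
```

```bash
python3 -c "
from h import *
state()"
```

```text
t 3.22 chute xy -168.6 27.6 tips z 44.0 ytool in chute deg 0.01 tilt [ 0.     0.001 -1.   ] F [-0.3 -1.1  7.1] open 69.9
```

The tips are at 44.0 mm with force rising, so the pedal is at its stop. I'll preload slightly and start pushing.

>>> {"op": "arm_command", "data": {
  "plan": [
    [0,0,0.1,0,0.59],
    [-0.5,0,0,0,0.59],
    [-0.5,0,0,0,0.59],
    [-0.5,0,0,0,0.59],
    [-0.5,0,0,0,0.59]
  ]
}}

```text
time: 3.63
position: [0.5035, 0.2527, 0.063]
tool_rot: [0.638, 0.77, 0.002, -0.001]
force: [-2.5, 8.5, 7.6]
opening: 0.0699
grip_force: 5.6
```

>>> {"op": "arm_command", "data": {
  "plan": [
    [-0.6,0,0,0,0.59],
    [-0.6,0,0,0,0.59],
    [-0.6,0,0,0,0.59],
    [-0.6,0,0,0,0.59],
    [-0.6,0,0,0,0.59]
  ]
}}

```text
time: 4.05
position: [0.5088, 0.2237, 0.0629]
tool_rot: [0.638, 0.77, 0.002, -0.001]
force: [-2.4, 9.5, 9.2]
opening: 0.0702
grip_force: 6.1
```

Run:
```python
from h import *
state()
a,b=r.grab_frame('scene'),r.grab_frame('side')
cv2.imwrite('pics/m3.png',np.hstack([cv2.resize(a[100:300,230:490],(400,308)),cv2.resize(b[184:384,80:340],(400,308))]))
```

```text
t 4.05 chute xy -121.0 27.9 tips z 43.9 ytool in chute deg -0.03 tilt [ 0.004  0.002 -1.   ] F [-2.4  9.5  9.2] open 70.2
```

View pics/m3.png

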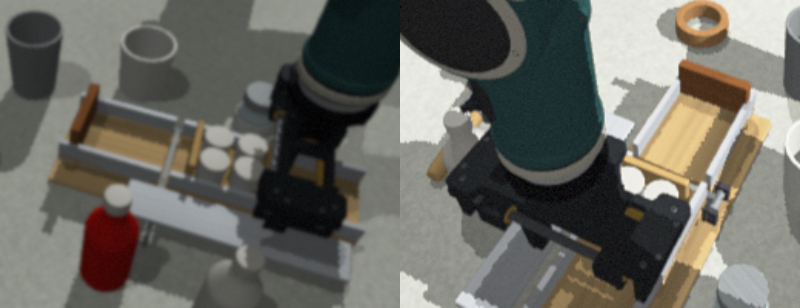

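The rack is moving, with its front now at about x=-22, and the pedal is level. The finger is behind the rack and the bottles are clear. I'll keep pushing, drifting 2 mm away from the red bottle.

>>> {"op": "arm_command", "data": {
  "plan": [
    [-0.7,-0.05,0,0,0.59],
    [-0.7,-0.05,0,0,0.59],
    [-0.7,-0.05,0,0,0.59],
    [-0.7,-0.05,0,0,0.59],
    [-0.7,0,0,0,0.59]
  ]
}}

```text
time: 4.57
position: [0.5103, 0.1925, 0.0629]
tool_rot: [0.641, 0.767, 0.003, -0.006]
force: [-18.5, 43.6, 19.6]
opening: 0.0701
grip_force: 27.0
```

>>> {"op": "arm_command", "data": {
  "plan": [
    [-0.7,0,0,0,0.59],
    [-0.7,0,0,0,0.59],
    [-0.7,0,0,0,0.59],
    [-0.7,0,0,0,0.59],
    [-0.7,0,0,0,0.59]
  ]
}}

```text
time: 4.98
position: [0.5194, 0.1551, 0.0631]
tool_rot: [0.638, 0.77, 0.002, -0.001]
force: [-3.6, 8.5, 11.4]
opening: 0.0701
grip_force: 6.2
```

Run:
```python
from h import *
state()
a,b=r.grab_frame('scene'),r.grab_frame('side')
cv2.imwrite('pics/m4.png',np.hstack([cv2.resize(a[100:300,230:490],(400,308)),cv2.resize(b[184:384,80:340],(400,308))]))
```

```text
t 4.98 chute xy -51.7 25.7 tips z 44.1 ytool in chute deg -0.01 tilt [ 0.005  0.001 -1.   ] F [-3.6  8.5 11.4] open 70.1
```

View pics/m4.png

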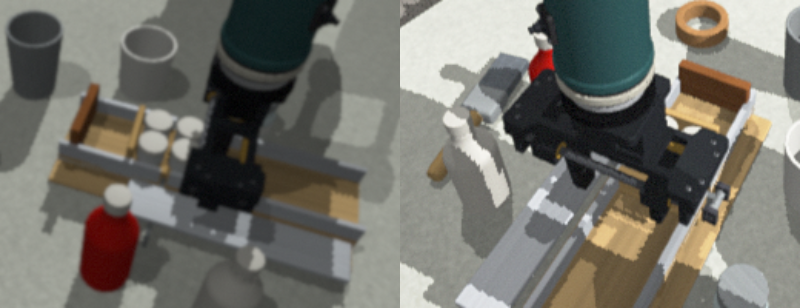

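The rack's front is over the lowered gate and past it, after a brief snag that has cleared. It is straight, and the bottles stand as before. Continuing gently.

>>> {"op": "arm_command", "data": {
  "plan": [
    [-0.4,0,0,0,0.59],
    [-0.4,0,0,0,0.59],
    [-0.4,0,0,0,0.59],
    [-0.4,0,0,0,0.59],
    [-0.4,0,0,0,0.59]
  ]
}}

```text
time: 5.5
position: [0.5235, 0.1349, 0.0628]
tool_rot: [0.638, 0.77, 0.002, -0.001]
force: [-3.9, 10.0, 8.9]
opening: 0.07
grip_force: 6.8
```

>>> {"op": "arm_command", "data": {
  "plan": [
    [-0.4,0,0,0,0.59],
    [-0.4,0,0,0,0.59],
    [-0.4,0,0,0,0.59],
    [-0.4,0,0,0,0.59],
    [-0.4,0,0,0,0.59]
  ]
}}

```text
time: 5.92
position: [0.5272, 0.1153, 0.0628]
tool_rot: [0.638, 0.77, 0.002, -0.001]
force: [-3.3, 10.9, 9.9]
opening: 0.0703
grip_force: 7.0
```

>>> {"op": "arm_command", "data": {
  "plan": [
    [-0.3,0,0,0,0.59],
    [-0.3,0,0,0,0.59],
    [-0.2,0,0,0,0.59],
    [0,0,0,0,0.59]
  ]
}}

```text
time: 6.25
position: [0.5288, 0.1071, 0.0628]
tool_rot: [0.638, 0.77, 0.002, -0.001]
force: [-2.1, 9.1, 10.7]
opening: 0.0701
grip_force: 6.3
```

Run:
```python
from h import *
state()
a,b=r.grab_frame('scene'),r.grab_frame('side')
cv2.imwrite('pics/m5.png',np.hstack([cv2.resize(a[130:250,240:396],(400,308)),cv2.resize(b[184:384,80:340],(400,308))]))
```

```text
t 6.25 chute xy -2.8 25.9 tips z 43.8 ytool in chute deg -0.03 tilt [ 0.004  0.002 -1.   ] F [-2.1  9.1 10.7] open 70.1
```

View pics/m5.png

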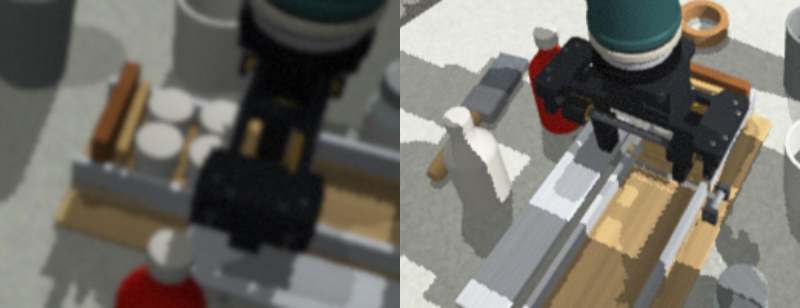

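The rack's front board is a few mm short of the end stop (gap near (125,130)), and the red bottle is still clear. I'll push until I feel contact.

>>> {"op": "arm_command", "data": {
  "plan": [
    [-0.2,0,0,0,0.59],
    [-0.2,0,0,0,0.59],
    [0,0,0,0,0.59]
  ]
}}

```text
time: 6.6
position: [0.5294, 0.1043, 0.0628]
tool_rot: [0.639, 0.769, 0.003, -0.002]
force: [-4.9, 13.3, 11.1]
opening: 0.0699
grip_force: 9.6
```

>>> {"op": "arm_command", "data": {
  "plan": [
    [-0.2,0,0,0,0.59],
    [0,0,0,0,0.59]
  ]
}}

```text
time: 6.77
position: [0.5294, 0.104, 0.0628]
tool_rot: [0.64, 0.769, 0.004, -0.003]
force: [-4.4, 20.7, 10.6]
opening: 0.0701
grip_force: 13.3
```

>>> {"op": "arm_command", "data": {
  "plan": [
    [-0.1,0,0,0,0.59],
    [0,0,0,0,0.59]
  ]
}}

```text
time: 6.93
position: [0.5294, 0.1039, 0.0629]
tool_rot: [0.64, 0.768, 0.004, -0.003]
force: [-5.5, 24.1, 10.6]
opening: 0.0707
grip_force: 14.5
```

The force now rises without motion. I'll use the last picture to check that this is the end stop.

Run:
```python
from h import *
state()
a,b=r.grab_frame('scene'),r.grab_frame('side')
cv2.imwrite('pics/m6.png',np.hstack([cv2.resize(a[145:220,260:350],(390,325),interpolation=cv2.INTER_CUBIC),cv2.resize(b[204:304,220:340],(390,325),interpolation=cv2.INTER_CUBIC)]))
```

```text
t 6.93 chute xy 0.5 26.0 tips z 43.9 ytool in chute deg -0.29 tilt [ 0.011  0.002 -1.   ] F [-5.5 24.1 10.6] open 70.7
```

View pics/m6.png

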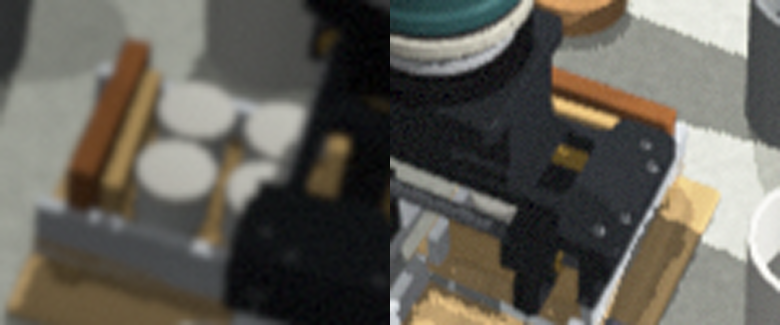

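The front board is flush against the end stop, with the two boards touching at (115,130). I'll back the finger off with the pedal still held, then lift away.

>>> {"op": "arm_command", "data": {
  "plan": [
    [0.4,0,0,0,0.59],
    [0.6,0,0,0,0.59],
    [0.8,0,0,0,0.59],
    [1.0,0,0,0,0.59],
    [0.6,0,0,0,0.59]
  ]
}}

```text
time: 7.45
position: [0.5249, 0.1307, 0.0629]
tool_rot: [0.638, 0.77, 0.0, 0.002]
force: [1.0, -7.4, 9.2]
opening: 0.0698
grip_force: 4.7
```

>>> {"op": "arm_command", "data": {
  "plan": [
    [0,0,-0.8,0,0.59],
    [0,0,-0.8,0,0.59],
    [0,0,-0.8,0,0.59],
    [0,0,-0.8,0,0.59],
    [0,0,-0.8,0,0.59]
  ]
}}

```text
time: 7.87
position: [0.5225, 0.131, 0.1019]
tool_rot: [0.638, 0.77, -0.001, -0.001]
force: [0.7, -0.6, -0.5]
opening: 0.0699
grip_force: 0.3
```

>>> {"op": "arm_command", "data": {
  "plan": [
    [0,0,-1.5,0,0.59],
    [0,0,-3,0,0.59],
    [0,0,-4,0,0.59],
    [0,0,-4,0,0.59],
    [0,0,-4,0,0.59]
  ]
}}

```text
time: 8.28
position: [0.5226, 0.131, 0.2685]
tool_rot: [0.638, 0.77, -0.0, -0.0]
force: [1.2, 0.6, -0.3]
opening: 0.0697
grip_force: 0.0
```

>>> {"op": "arm_command", "data": {
  "plan": [
    [3,0,0,0,0.59],
    [4,0,0,0,0.59],
    [4,0,0,0,0.59],
    [4,0,0,0,0.59],
    [0,0,0,0,0.59]
  ]
}}

```text
time: 8.7
position: [0.4938, 0.2843, 0.2674]
tool_rot: [0.636, 0.772, 0.002, -0.001]
force: [0.3, -1.2, -0.7]
opening: 0.0701
grip_force: 0.0
```

Run:
```python
from h import *
state()
a0,b0=cv2.imread('pics/scene0.png'),cv2.imread('pics/side0.png')
a,b=r.grab_frame('scene'),r.grab_frame('side')
cv2.imwrite('pics/end.png',a)
# tests by template: shifts of pedal far end corner, bottles, rack front board vs start
def tm(i0,i,y,x,h,w,m=8):
    R=cv2.matchTemplate(i[y-m:y+h+m,x-m:x+w+m],i0[y:y+h,x:x+w],cv2.TM_CCOEFF_NORMED);_,v,_,l=cv2.minMaxLoc(R);return round(v,2),l[0]-m,l[1]-m
print('pedal',tm(a0,a,195,308,22,40),'red',tm(a0,a,222,280,68,45),'glue',tm(a0,a,258,362,45,42),'jar',tm(a0,a,152,385,28,30),'side pedal',tm(b0,b,236,200,40,42),'side red',tm(b0,b,200,160,70,45),'cup',tm(a0,a,115,305,45,42),'brush',tm(a0,a,308,248,40,130))
from h import chute
p=np.load('p.npy')
print('rack/stop px', proj('scene',chute(p,[(57-45,0,70),(102,0,70),(0,0,50)])).round(0).tolist())
# wood-coloured row profile along the chute at top height z=70, y=0
for x in range(0,118,4):
    u=proj('scene',chute(p,(x,-3,70)))[0].round().astype(int);print(x,a[u[1],u[0]],end=' ')
```

```text
t 8.7 chute xy -183.4 24.5 tips z 248.4 ytool in chute deg 0.27 tilt [ 0.004  0.001 -1.   ] F [ 0.3 -1.2 -0.7] open 70.1
pedal (0.85, 0, 0) red (0.99, 0, 0) glue (0.91, 0, 0) jar (0.81, 2, 1) side pedal (0.22, -8, -2) side red (0.61, 0, -1) cup (0.99, 0, 0) brush (1.0, 0, 0)
rack/stop px [[337.0, 185.0], [287.0, 172.0], [341.0, 194.0]]
0 [100  99  96] 4 [63 66 66] 8 [53 70 79] 12 [ 75 116 139] 16 [ 68 107 129] 20 [46 67 78] 24 [75 77 78] 28 [120 125 126] 32 [124 130 131] 36 [147 154 155] 40 [123 127 128] 44 [114 118 119] 48 [86 92 94] 52 [49 63 72] 56 [44 56 62] 60 [72 76 76] 64 [118 123 124] 68 [147 154 155] 72 [146 154 155] 76 [153 160 160] 80 [118 124 125] 84 [ 93 100 100] 88 [39 55 63] 92 [ 60  96 116] 96 [ 74 116 141] 100 [43 68 88] 104 [28 55 88] 108 [32 61 99] 112 [ 63  80 103] 116 [125 133 133]
```

```bash
python3 -c "
from station import r
print(r.sign_off())"
```

```text
the job is handed in; nothing more can be done
None
```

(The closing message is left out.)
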